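# Hold a tensile specimen in the laser gauge

## Task

Free the laser gauge: take the steel master ball off the seat between the gauge's two heads and lower it gently, without dropping it, into its open storage pot. Then take the turned tensile specimen (the bar with the thinner middle) off the V-rack by one of its thick ends and hold it up in the gauge's beam for measuring: the middle of its thin section halfway between the two windows and at the height of their centres, the bar level and square to the beam, carried by nothing but the gripper. Finish while still holding it there quite still; leave the blanks and everything else on the bench where they are, and do not knock the gauge.

Things in the scene. Friction and masses are not known exactly. Their poses are not given: they have to be found in the camera images.
- gauge: Laser scan micrometer, fixed, turned up to 20 degrees. Base plate 80 (x) x 320 (y) x 15 mm; on it two light grey heads, each 54 (x) x 80 (y) mm, tops 125 mm above the bench, inner walls at y = +75 and -75 mm. Each inner wall has an upright dark window centred 90 mm above the bench; the unseen beam runs along y from window to window. Origin: centre of the underside; x across the beam, z up.
- beam (a point): Middle of the beam: halfway between the windows, 90 mm above the bench, right above the ball seat (a stem of 14 mm diameter with a black cup of 24 mm diameter, rim 72 mm above the bench). Its axes are the gauge's: y along the beam, x level and square to it, z up.
- ball: The master ball: a polished steel ball, 40 mm in diameter, about 0.26 kg, loose, resting at the start in the gauge's seat with its centre 90 mm above the bench. For its place use ball_center.
- ball_center (a point): Centre of the master ball.
- pot: Storage pot of the master ball: open grey plastic pot, loose, 0.5 kg, outer diameter 128 mm, inner diameter 120 mm, 63 mm high, with a flat inner floor 8 mm above its underside (55 mm deep). Origin: centre of its underside, on the bench.
- pot_in (a point): Centre of the pot's inner floor, 8 mm above the bench; z up.
- rack: Grey plastic V-rack, fixed, turned up to 20 degrees. Base plate 100 (x) x 170 (y) x 10 mm; two notched rails 6 mm thick at x = +41 and -41 mm, tops 47 mm above the bench, V-notches at y = -50, 0, +50 mm. Three bars lie in them along x, ends overhanging the plate so that fingers can straddle them: the specimen in any one notch, blanks in the other two. Origin: centre of the underside.
- specimen: Turned aluminium tensile specimen, loose, about 75 g, 172 mm long: two alike cylindrical ends of 16 mm diameter (from 40 to 86 mm either side of the middle), a thin section of 10 mm diameter between them. In the rack its axis lies level, 45 mm above the bench. Origin: its middle, on its axis; x along the axis. It may roll about its axis.
- specimen_mid (a point): Middle of the specimen's thin section, on its axis (same point and axes as specimen).
- blank1: Unturned blank: a plain aluminium rod, 16 mm in diameter all along, 172 mm long, in the V-rack; to be left alone. Origin: its middle; x along its axis.
- blank2: A second blank, like the first, in the V-rack; to be left alone.
- pot_lid: The pot's lid: grey disc, 132 mm in diameter, 12 mm thick, with a knob, total height 26 mm, lying on the bench; to be left alone. Origin: centre of its underside.
- caliper: Digital caliper lying flat on the bench, 235 mm long along its y, 13 mm thick; to be left alone. Origin: middle of its beam, on the bench.
- card_box: Closed cardboard box, 100 x 160 x 60 mm; to be left alone.
Mind the look-alikes: they are no part of the job. What is shaped like the specimen but blue or purple is not meant. Leave any purple look-alike of the pot alone.

How it is judged (in metres and radians):
On the way:
1. the master ball lies in its pot, let go (z of ball_center in the frame of pot_in between 0 and 0.04 m and horizontal distance between ball_center and pot_in below 0.055 m and contact force between the fingers and ball below 0.05 N and angle between pot's own z axis and vertical below 0.1 rad and linear speed of ball below 0.1 m/s), for 0.2 s.
At the end, for the whole second after the job is handed in: Specimen held still by one thick end (gripper 46 mm or more from its middle), off the gauge; its middle within 10 mm of the beam's middle in height and across, 15 mm along it; level and square to the beam within 0.12 rad; ball let go, at rest on the floor of the upright pot (z of ball_center in the frame of pot_in between 0 and 0.04 m and horizontal distance between ball_center and pot_in below 0.055 m and contact force between the fingers and ball below 0.05 N and angle between pot's own z axis and vertical below 0.1 rad and linear speed of ball below 0.05 m/s and x of specimen_mid in the frame of beam between -0.01 and 0.01 m and y of specimen_mid in the frame of beam between -0.015 and 0.015 m and z of specimen_mid in the frame of beam between -0.01 and 0.01 m and angle between the x axis of specimen and the x axis of beam, either way round below 0.12 rad and (x of the grasp point in the frame of specimen above 0.046 m or x of the grasp point in the frame of specimen below -0.046 m) and contact force between the fingers and specimen above 1 N and contact force between specimen and gauge below 0.05 N and linear speed of specimen below 0.02 m/s and angular speed of specimen below 0.15 rad/s); the arm keeps its last pose, push and grip.
It fails at once if the master ball falls: it moves at over 0.45 m/s (a fall of 10 mm) out of the fingers (linear speed of ball above 0.45 m/s and contact force between the fingers and ball below 0.05 N).
It fails at once if the master ball is pushed into the pot with over 25 N (contact force between ball and pot above 25 N).
It fails at once if the gauge is knocked by the robot (over 10 N) (contact force between any of the arm, the fingers and gauge above 10 N).
It fails at once if the specimen is struck against the gauge (over 10 N) (contact force between specimen and gauge above 10 N).
It fails at once if a blank or another thing on the bench is displaced by more than 20 mm (distance of any of blank1, blank2, pot_lid, caliper, card_box from where it was at the start of the episode above 0.02 m).
It also fails if it takes over 58 s, if anything falls off the work surface, if the arm or the gripper's body presses on something with over 40 N, if the wrist force passes 120 N, or if a joint passes its speed limit or range.

## Robot

A 6-joint arm with a two-finger parallel gripper is mounted at the origin on the work surface. World frame = base frame: x ahead of the robot, y to its left, z up, the work surface at z = 0. Lengths are in mm, angles in degrees, forces in N, time in s.
With the tool pointing down it reaches from about 275 to 875 mm from the base axis. Payload 12.5 kg.
Tool frame: the origin (TCP) lies at the very end of the fingers, on their centre line; the grasp point (between the pads) lies 19 mm behind it; z points along the fingers, y is the line along which they close (so a half turn about z gives the same grasp; the last joint's range is limited). The gripper opens to 85 mm and grips with 20 to 120 N. Pads are 22 mm wide; open, the fingers measure 114 mm over their backs; the gripper's body (76 mm by 85 mm) begins 54 mm behind the grasp point. The pads swing forward as they close: fully open they stand 13 mm farther back than shut.
Start: joints at [64.022, 20.094, 94.641, -0, 65.266, -4.847], TCP at [198.241, 513.015, 197.89] pointing down, gripper open.
Joint ranges: [-157.81, 157.81], [-45, 120.19], [0.68, 151.7], [-89.99, 269.99], [4.06, 180], [-164.3, 164.3]. Speed limits (degrees/s): [127.2, 127.2, 159.86, 180, 180, 180].

## Interface

Orientations are given as a 3x3 rotation matrix whose columns are the frame's x, y, z axes.
In Python, from plant import arm, viewer, ticket, nets gives the robot as it stands. The module is installed in compiled form; this text tells all that it offers.
- The arm moves only by the shell command python3 -m pendant 'ROWS' [FORCE]. ROWS is JSON, a list of rows, each a list of 5 numbers: the opening, from 0 (shut) to 1 (fully open), then the shift along the tool's x, y, z in m, then the turn about the tool's z in rad. In form: [[fingers, x, y, z, roll], ...]. A call has 1 to 20 rows; each row shifts and turns the commanded pose from where the row before left it, along the tool's axes as they then stand; what a row does not reach is not made up. A row lasts 1/10 s, in which the tool goes at most 50 mm and 8.59 degrees, less where a joint would pass 70% of its speed; a pose out of reach is approached as far as the arm can. A call is refused whole if a number of a shift passes 0.05 or a number of a turn 0.15, either way. A call with a gripper value outside its range is refused whole. The fingers move at their own pace and stop on an object; FORCE is the grip in N (left out, the last holds). Time passes only in rows, so rows that do not move let the fingers close. It gives the time, the measured TCP pose, the force, the opening and the grip force at its end, in the units of the state.
- arm.observe(): the state, without advancing time (a new reading comes with each control period).
- viewer.camera(name): name is "side" or "top"; returns the picture (384x512x3 uint8, red, green, blue); there is no depth.
- viewer.camera_params(name): a dict with "fovy" (degrees; the focal length in pixels is half the picture's height over the tangent of half this angle, whatever the lens; pixels are square), "cx", "cy" (the principal point, pixels), "view" (4x4, takes a point from world to camera coordinates). Camera axes: x right, y down, z forward; pixel columns grow to the right and rows downward; lengths in mm; the calibration is good to about 2 mm. A picture is of the moment at which its call begins. camera_params takes no time and is no camera call.
- ticket.hand_in(): hands the job in; it is judged then, once.
Trained networks look in the newest picture that a camera, given by its name, has taken for a name from the list of things; names that differ only in an ending like _2 or _b are one class to them, and where a whole thing is asked for, a point or a joint stands for the part that bears it (a point fixed in the world has none). Each returns a list of dicts, best first, with "score" (0 to 1); they miss things now and then, are a little off and sometimes report something else, mostly with a low value. They report only what shows in the picture. A call takes as long as a camera call. They do not tell look-alikes from the thing itself.
- nets.cut_out(camera, thing): "region" (384x512 bool, what is visible of it) and "at" ([column, row] in pixels, amid what is visible of it).
The state is a dict: "time": time; "joint_pos": joint angles; "joint_velocities": joint speeds; "joint_torque": joint torques, N m; "ee_pos": TCP position; "eef_rot": TCP orientation; "force": force on the tool from outside, world axes, zero at the start; "torque": the same for the moment, N m; "gripper_width": opening from 0.0 (shut) to 1.0 (fully open); "grip_force": force on a finger pad.
Only numpy, scipy, OpenCV 4.12 (cv2) and the standard library are available. Lean on these libraries where they do the work, as an engineer would, in place of code of your own. Each camera call takes 0.05 s, during which the arm holds its last target. There are 200 camera calls.

## Working session

There is one attempt and no reset: what is moved stays moved. The work goes in short steps, Python scripts to look and compute and a shell command to move; the robot and the scene stay as the last step left them, time stands still between calls to the robot, and variables do not carry over. Pictures are saved under pics/ and viewed, at most 10 in all, crops included, and the job is handed in when it is done.

```bash
mkdir -p pics; cat > h.py <<'E'
import numpy as np, cv2
from plant import arm, viewer, ticket, nets
def params(n):
    p=viewer.camera_params(n); f=192/np.tan(np.radians(p['fovy'])/2)
    return f,p['cx'],p['cy'],np.array(p['view'],float)
def proj(n,P):
    f,cx,cy,V=params(n); P=np.atleast_2d(P).astype(float); c=P@V[:3,:3].T+V[:3,3]
    return np.c_[cx+f*c[:,0]/c[:,2],cy+f*c[:,1]/c[:,2]]
def back(n,uv,z):
    f,cx,cy,V=params(n); R=V[:3,:3]; o=-R.T@V[:3,3]; uv=np.atleast_2d(uv)
    d=np.c_[(uv[:,0]-cx)/f,(uv[:,1]-cy)/f,np.ones(len(uv))]@R
    return o+d*((z-o[2])/d[:,2])[:,None]
E
python3 - <<'E'
from h import *
for n in('top','side'):
    im=viewer.camera(n); np.save(n,im); print(n,params(n))
    cv2.imwrite(f'pics/{n}0.png',cv2.resize(im[...,::-1],(800,600),interpolation=cv2.INTER_CUBIC))
    for t in('gauge','ball','pot','rack','specimen','blank1'):
        for r in nets.cut_out(n,t): print(n,t,round(r['score'],2),np.round(r['at']),r['region'].sum())
print(arm.observe())
E
```

```text
top (np.float64(486.473927068534), 257.731767746943, 186.00182994221302, array([[-7.57200461e-03, -9.99941564e-01,  7.71573888e-03,
         9.12798424e+01],
       [-9.98606170e-01,  7.15839580e-03, -5.22922085e-02,
         5.50554698e+02],
       [ 5.22339205e-02, -8.10094129e-03, -9.98602019e-01,
         1.49717518e+03],
       [ 0.00000000e+00,  0.00000000e+00,  0.00000000e+00,
         1.00000000e+00]]))
top gauge 0.55 [195. 204.] 2687
top ball 0.63 [190. 206.] 140
top pot 0.81 [242. 144.] 1450
top pot 0.7 [304. 177.] 1502
top rack 0.97 [375. 190.] 1212
top specimen 0.72 [376. 260.] 197
top specimen 0.57 [383. 189.] 254
top specimen 0.54 [305. 246.] 231
top blank1 0.79 [396. 186.] 307
top blank1 0.64 [364. 189.] 211
top blank1 0.34 [104. 218.] 2021
side (np.float64(477.07964908626093), 252.88070367391626, 186.30217870300535, array([[ 7.28986465e-01, -6.84226149e-01,  2.03300574e-02,
        -3.32811283e+02],
       [-4.35332653e-01, -4.86321546e-01, -7.57612589e-01,
         3.58314992e+02],
       [ 5.28265289e-01,  5.43438985e-01, -6.52387809e-01,
         1.41533811e+03],
 
[... 601 characters left out ...]
921e+01, -4.84772775e+00]), 'joint_velocities': array([ 0.06643012, -0.07188825, -0.05187443,  0.12088953, -0.02378399,
       -0.03636532]), 'joint_torque': array([ 4.36000137e-04, -5.05952275e+01, -2.91607207e+01, -8.01920510e-05,
        8.00691996e-04, -9.94139810e-06]), 'ee_pos': array([198.24164699, 513.01158854, 197.89830633]), 'eef_rot': array([[-9.32767022e-01,  3.60479794e-01,  1.43687622e-05],
       [ 3.60479794e-01,  9.32767022e-01,  8.08919263e-06],
       [-1.04867170e-05,  1.27249805e-05, -1.00000000e+00]]), 'force': array([-0.09649984, -0.35653577, -0.88319426]), 'torque': array([-0.00208835, -0.0473182 ,  0.0324392 ]), 'grip_force': 0.0, 'gripper_width': 0.9973220008535416}
```

View pics/top0.png

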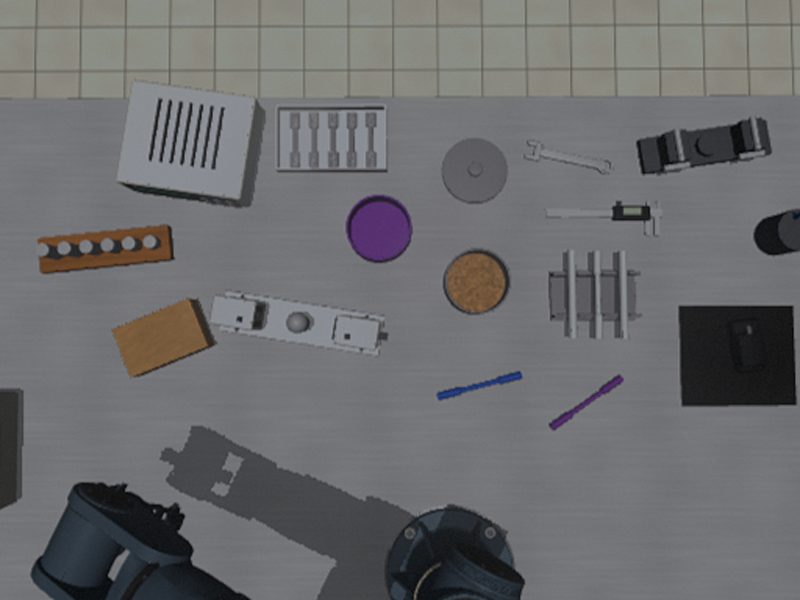

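View pics/side0.png

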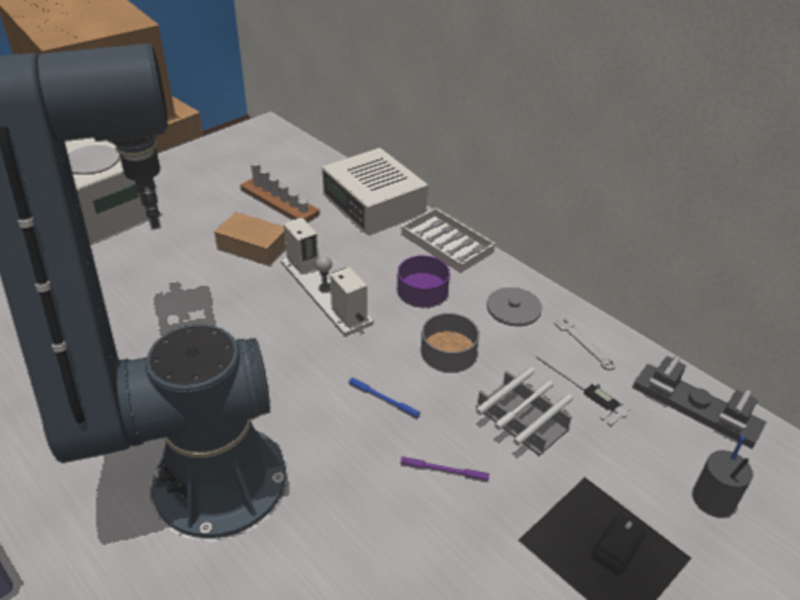

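The top picture shows the gauge with the ball at (298,322), the grey open pot with a cork-coloured floor at (476,282), and the purple pot at (379,228), which is a look-alike. The rack is at (594,295). Specimen candidates are the blue bar (480,386) and purple bar (586,402), both look-alikes, and the three rack bars at x≈570, 597 and 622. The middle one looks thinned, so I'll fit the poses and check it in a crop.

```bash
cat > fit.py <<'E'
from h import *
from scipy.optimize import minimize
def box(x0,x1,y0,y1,z0,z1): return np.array([[x,y,z] for x in(x0,x1) for y in(y0,y1) for z in(z0,z1)],float)
def cyl(r,z0,z1,c=(0,0)):
    a=np.linspace(0,2*np.pi,40); return np.array([[c[0]+r*np.cos(t),c[1]+r*np.sin(t),z] for t in a for z in(z0,z1)])
def sph(r,z): return np.vstack([cyl(r*np.cos(e),z+r*np.sin(e),z+r*np.sin(e)) for e in np.linspace(-1.5,1.5,15)])
def bar(y,r=8): return box(-86,86,y-r,y+r,45-r,45+r)
M={'gauge':[box(-40,40,-160,160,0,15),box(-27,27,75,155,15,125),box(-27,27,-155,-75,15,125),cyl(7,15,62),cyl(12,62,72)],
'rack':[box(-50,50,-85,85,0,10),box(38,44,-85,85,10,47),box(-44,-38,-85,85,10,47)],
'pot':[cyl(64,0,63)],'ball':[sph(20,0)]}
def render(n,parts,x,y,t,z=0):
    S=4; m=np.zeros((384*S,512*S),np.uint8); R=np.array([[np.cos(t),-np.sin(t),0],[np.sin(t),np.cos(t),0],[0,0,1]])
    for p in parts:
        uv=(proj(n,p@R.T+[x,y,z])+.5)*S-.5
        cv2.fillConvexPoly(m,cv2.convexHull(np.round(uv).astype(np.int32)),255)
    return cv2.resize(m,(512,384),interpolation=cv2.INTER_AREA)/255.
def fit(parts,masks,x0,z=0,ignore=None,yaw=True):
    def c(p):
        s=0
        for n,m in masks.items():
            r=render(n,parts,p[0]*10,p[1]*10,p[2]/10 if yaw else 0,z); w=1 if ignore is None else ~ignore[n]
            s+=(np.abs(r-m)*w).sum()/(np.maximum(r,m)*w).sum()
        return s
    a=np.array([x0[0]/10,x0[1]/10,x0[2]*10]); b=None
    for k in range(3):
        q=minimize(c,a,method='Nelder-Mead',options=dict(initial_simplex=[a,a+[1,0,0],a+[0,1,0],a+[0,0,1.]],xatol=.01,fatol=1e-4)); a=q.x
    return a*[10,10,.1],q.fun
E
python3 - <<'E'
from fit import *
viewer.camera('top');viewer.camera('side')
def mk(t,at=None,res={}):
    o={}
    for n in('top','side'):
        L=nets.cut_out(n,t)
        if at: L=sorted(L,key=lambda r:np.hypot(*(np.array(r['at'])-at[n])))
        o[n]=L[0]['region'].astype(float)
    return o
ball=mk('ball',{'top':[190,206],'side':[205,168]})
for n in ball: ys,xs=np.nonzero(ball[n]); print('ball',n,xs.min(),xs.max(),ys.min(),ys.max(),xs.mean(),ys.mean())
b0=back('top',[[190,206]],90)[0]
rb,e=fit(M['ball'],ball,[b0[0],b0[1],0],90,yaw=False); print('ball',rb,e)
g=mk('gauge',{'top':[195,204],'side':[205,178]}); ig={n:ball[n]>0 for n in ball}
rg,e=fit(M['gauge'],g,[b0[0],b0[1],-.1],0,ig); print('gauge',rg,np.degrees(rg[2]),e)
pot=mk('pot',{'top':[304,177],'side':[287,215]}); p0=back('top',[[304,180]],30)[0]
rp,e=fit(M['pot'],pot,[p0[0],p0[1],0],0,yaw=False); print('pot',rp[:2],e)
p0=back('top',[[380,189]],30)[0]; print(p0)
rk=mk('rack'); ba={}
for n in rk:
    m=np.zeros((384,512),bool)
    for t in('specimen','blank1'):
        for r in nets.cut_out(n,t):
            if np.hypot(*(np.array(r['at'])-({'top':[380,188],'side':[335,262]}[n])))<28 and r['region'].sum()<500: m|=r['region']
    ba[n]=m
un={n:np.maximum(rk[n],ba[n]) for n in rk}
rr,e=fit(M['rack']+[bar(-50),bar(0),bar(50)],un,[p0[0],p0[1],0]); print('rack',rr,np.degrees(rr[2]),e)
np.savez('poses',ball=rb,gauge=rg,pot=rp,rack=rr)
# overlay: enlarged crops, gauge/rack outlines
T=np.load('top.npy')[...,::-1].copy(); S=np.load('side.npy')[...,::-1].copy()
def crop(im,n,u,v,w,h,k,mods):
    c=cv2.resize(im[v:v+h,u:u+w],None,fx=k,fy=k,interpolation=cv2.INTER_CUBIC)
    for parts,p in mods:
        for q in parts:
            R=np.array([[np.cos(p[2]),-np.sin(p[2]),0],[np.sin(p[2]),np.cos(p[2]),0],[0,0,1]])
            hl=cv2.convexHull(np.float32((proj(n,q@R.T+[p[0],p[1],p[3]])-[u,v]+.5)*k-.5)).astype(np.int32)
            cv2.polylines(c,[hl],1,(0,255,0),1)
    return c
P=lambda r,z=0:[*r,z]
pp=P([*rp[:2],0]); pb=P([*rb[:2],0],90)
mods=[(M['gauge'],P(rg)),(M['ball'],pb)]
A=crop(T,'top',125,175,130,60,3,mods); B=crop(S,'side',175,130,130,100,3,mods+[(M['pot'],pp)])
C=crop(T,'top',340,150,80,75,5,[]);D=crop(T,'top',340,150,80,75,5,[(M['rack']+[bar(-50),bar(0),bar(50)],P(rr))])
out=np.zeros((600,800,3),np.uint8); out[:180,:390]=A; out[:300,400:790]=B[:300,:390]; out[225:600,:400]=C; out[305:600,400:800]=D[40:335]
cv2.imwrite('pics/fit.png',out)
E
```

```text
Traceback (most recent call last):
IndexError: list index out of range
```

```bash
cat > m.py <<'E'
from fit import *
def mk(t,at):
    o={}
    for n in('top','side'):
        for k in range(5):
            L=[r for r in nets.cut_out(n,t) if np.hypot(*(np.array(r['at'])-at[n]))<15]
            if L: break
            viewer.camera(n)
        if L: o[n]=L[0]['region'].astype(float)
        else: print('missing',t,n)
    return o
E
cat > run.py <<'E'
from m import *
viewer.camera('top');viewer.camera('side')
Z=np.zeros((384,512))
ball=mk('ball',{'top':[190,206],'side':[205,168]})
for n in ball: ys,xs=np.nonzero(ball[n]); print('ball',n,xs.min(),xs.max(),ys.min(),ys.max(),xs.mean(),ys.mean())
b0=back('top',[[190,206]],90)[0]
rb,e=fit(M['ball'],ball,[b0[0],b0[1],0],90,yaw=False); print('ball',rb,e)
g=mk('gauge',{'top':[195,204],'side':[205,178]}); ig={n:ball.get(n,Z)>0 for n in('top','side')}
rg,e=fit(M['gauge'],g,[b0[0],b0[1],-.1],0,ig); print('gauge',rg,np.degrees(rg[2]),e)
pot=mk('pot',{'top':[304,177],'side':[287,215]}); p0=back('top',[[304,180]],30)[0]
rp,e=fit(M['pot'],pot,[p0[0],p0[1],0],0,yaw=False); print('pot',rp[:2],e)
p0=back('top',[[380,189]],30)[0]; print(p0)
rk=mk('rack',{'top':[375,190],'side':[338,265]}); ba={}
for n in rk:
    m=np.zeros((384,512),bool)
    for k in range(2):
      viewer.camera(n)
      for t in('specimen','blank1'):
        for r in nets.cut_out(n,t):
            if np.hypot(*(np.array(r['at'])-({'top':[380,188],'side':[335,262]}[n])))<28 and r['region'].sum()<500: m|=r['region']
    ba[n]=m
un={n:np.maximum(rk[n],ba[n]) for n in rk}
rr,e=fit(M['rack']+[bar(-50),bar(0),bar(50)],un,[p0[0],p0[1],0]); print('rack',rr,np.degrees(rr[2]),e)
np.savez('poses',ball=rb,gauge=rg,pot=rp,rack=rr)
T=np.load('top.npy')[...,::-1].copy(); S=np.load('side.npy')[...,::-1].copy()
def crop(im,n,u,v,w,h,k,mods):
    c=cv2.resize(im[v:v+h,u:u+w],None,fx=k,fy=k,interpolation=cv2.INTER_CUBIC)
    for parts,p in mods:
        for q in parts:
            R=np.array([[np.cos(p[2]),-np.sin(p[2]),0],[np.sin(p[2]),np.cos(p[2]),0],[0,0,1]])
            hl=cv2.convexHull(np.float32((proj(n,q@R.T+[p[0],p[1],p[3]])-[u,v]+.5)*k-.5)).astype(np.int32)
            cv2.polylines(c,[hl],1,(0,255,0),1)
    return c
P=lambda r,z=0:[*r,z]
pp=P([*rp[:2],0]); pb=P([*rb[:2],0],90)
mods=[(M['gauge'],P(rg)),(M['ball'],pb)]
A=crop(T,'top',125,175,130,60,3,mods); B=crop(S,'side',175,130,130,100,3,mods+[(M['pot'],pp)])
C=crop(T,'top',340,150,80,75,5,[]);D=crop(T,'top',340,150,80,75,5,[(M['rack']+[bar(-50),bar(0),bar(50)],P(rr))])
out=np.zeros((600,800,3),np.uint8); out[:180,:390]=A; out[:300,400:790]=B[:300,:390]; out[225:600,:400]=C; out[305:600,400:800]=D[40:335]
cv2.imwrite('pics/fit.png',out)
E
python3 run.py
```

```text
ball top 184 195 201 212 189.54782608695652 206.57391304347826
ball side 202 211 164 174 206.49397590361446 168.86746987951807
ball [4.89564687e+02 2.90695956e+02 3.49378741e-02] 0.3798108107880258
gauge [ 4.88373446e+02  2.89216526e+02 -1.69619430e-01] -9.71847745329889 0.1262629156666172
pot [566.66544208 -55.46727029] 0.11878056833309522
[ 538.43730191 -289.00373052   30.        ]Traceback (most recent call last):
  File "run.py", line 23, in <module>
    rr,e=fit(M['rack']+[bar(-50),bar(0),bar(50)],un,[p0[0],p0[1],0]); print('rack',rr,np.degrees(rr[2]),e)
         ~~~^^^^^^^^^^^^^^^^^^^^^^^^^^^^^^^^^^^^^^^^^^^^^^^^^^^^^^^^
  File "fit.py", line 26, in fit
    q=minimize(c,a,method='Nelder-Mead',options=dict(initial_simplex=[a,a+[1,0,0],a+[0,1,0],a+[0,0,1.]],xatol=.01,fatol=1e-4)); a=q.x
    res = _minimize_neldermead(fun, x0, args, callback, bounds=bounds,
                               **options)
    fxcc = func(xcc)
    fx = function(np.copy(x), *(wrapper_args + args))
  File "fit.py", line 21, in c
    r=render(n,parts,p[0]*10,p[1]*10,p[2]/10 if yaw else 0,z); w=1 if ignore is None else ~ignore[n]
  File "fit.py", line 14, in render
    uv=(proj(n,p@R.T+[x,y,z])+.5)*S-.5
        ~~~~^^^^^^^^^^^^^^^^^
  File "h.py", line 7, in proj
    f,cx,cy,V=params(n); P=np.atleast_2d(P).astype(float); c=P@V[:3,:3].T+V[:3,3]
              ~~~~~~^^^
  File "h.py", line 4, in params
    p=viewer.camera_params(n); f=192/np.tan(np.radians(p['fovy'])/2)
ValueError: time passes only in moves, steps and waits
```

```bash
sed -i 's/^def params/import functools\n@functools.cache\ndef params/' h.py; python3 run.py; python3 -c "
from h import *;print(arm.observe()['time'])"
```

```text
ball top 183 196 200 213 189.27891156462584 206.49659863945578
ball side 202 211 164 173 206.05263157894737 168.68421052631578
ball [4.88415215e+02 2.89552292e+02 1.84126466e-02] 0.2975560548172548
gauge [ 4.88868938e+02  2.90408736e+02 -1.72458869e-01] -9.88116530486265 0.11708972062375722
pot [566.67123685 -55.25707896] 0.09975815447483598
[ 538.43730191 -289.00373052   30.        ]
rack [ 5.40085043e+02 -2.90827192e+02  8.86846261e-03] 0.5081254782225677 0.19821353517453477
3.25
```

View pics/fit.png

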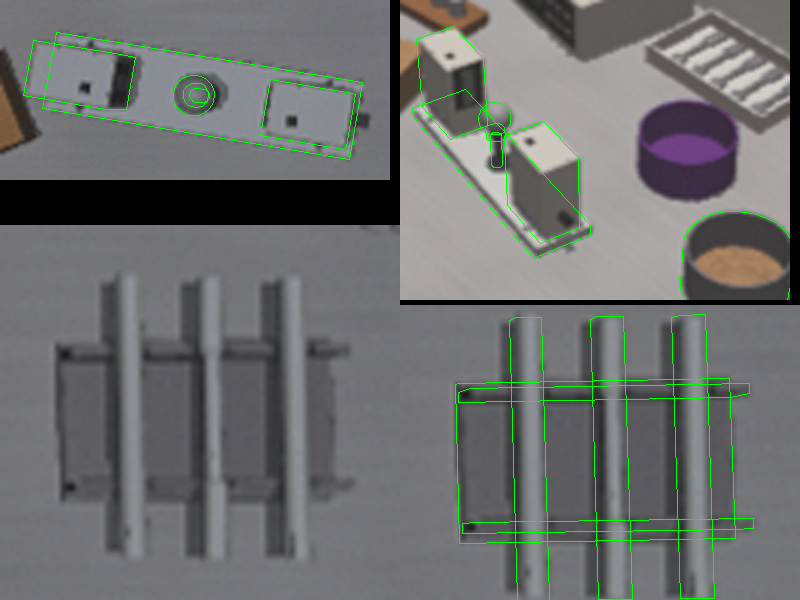

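The gauge, pot and ball outlines fit well, and ball and gauge centre agree to about 1 mm. Among the three rack bars, only the middle one (top picture pixel ≈ 381,188) has a thinner middle section. It is bare aluminium, so it is the specimen. The outer two (364 and 397) are plain blanks, and the blue and purple ones on the bench are look-alikes.

```bash
cat > d.py <<'E'
import sys
from h import *
# usage: d.py x y z yang : deltas in tool axes (m) and roll (rad); shifts given before and after the roll
s=arm.observe(); R=s['eef_rot']; x,y,z,a=map(float,sys.argv[1:5])
ya=np.degrees(np.arctan2(R[1,1],R[0,1])); d=np.array([x,y,z])-s['ee_pos']
r=(ya-a+180)%360-180
ca,sa=np.cos(np.radians(a)),np.sin(np.radians(a)); R2=np.array([[-sa,ca,0],[ca,sa,0],[0,0,-1.]])
print('t',s['time'],'pos',np.round(s['ee_pos'],1),'yang',round(ya,2),'now-axes',np.round(R.T@d/1e3,4),'after-roll',np.round(R2.T@d/1e3,4),'roll',round(np.radians(r),4),'F',np.round(s['force'],1),'w',round(s['gripper_width'],3),'grip',s['grip_force'])
E
python3 -m pendant '[[1,-0.0351,-0.0103,0,0],[1,-0.0351,-0.0103,0,0],[1,-0.0351,-0.0103,0,0],[1,-0.0351,-0.0103,0,0],[1,-0.0351,-0.0103,0,0],[1,-0.0351,-0.0103,0,0],[1,-0.0351,-0.0103,0,0],[1,-0.0351,-0.0103,0,0],[1,-0.0351,-0.0103,0,0],[1,-0.0351,-0.0103,0,0],[1,0,0,0,0.1375],[1,0,0,0,0.1375],[1,0,0,0,0.1375],[1,0,0,0,0.1375],[1,0,0,0,0.1375],[1,0,0,0,0.1375],[1,0,0,0,0.1375],[1,0,0,0,0.1375],[1,0,0,0,0.1375],[1,0,0,0,0.1375]]' 40
python3 d.py 488.6 290 70 -9.9
```

```text
time: 5.25
ee_pos: [488.5, 290.4, 197.9]
eef_rot: [[0.178, 0.984, -0.0], [0.984, -0.178, -0.0], [-0.0, -0.0, -1.0]]
force: [-0.5, -0.2, 0.5]
gripper_width: 0.996
grip_force: 0.0
t 5.25 pos [488.5 290.4 197.9] yang -10.24 now-axes [-0.0004  0.0002  0.1279] after-roll [-0.0004  0.0002  0.1279] roll -0.0059 F [-0.5 -0.2  0.5] w 0.996 grip 0.0
```

```bash

python3 -m pendant '[[1,0,0,0.03,-0.006],[1,0,0,0.03,0],[1,0,0,0.03,0],[1,0,0,0.02,0],[1,0,0,0.017,0],[1,0,0,0,0],[0.2,0,0,0,0],[0.2,0,0,0,0],[0.2,0,0,0,0],[0.2,0,0,0,0],[0.2,0,0,0,0],[0.2,0,0,0,0],[0.2,0,0,0,0],[0.2,0,0,0,0]]' 40
python3 d.py 488.6 290 71 -9.9
```

```text
time: 6.65
ee_pos: [490.7, 291.1, 73.4]
eef_rot: [[0.166, 0.986, 0.005], [0.986, -0.166, 0.002], [0.003, 0.005, -1.0]]
force: [1.1, -2.4, 15.7]
gripper_width: 0.2
grip_force: 10.2
t 6.65 pos [490.7 291.1  73.4] yang -9.56 now-axes [-0.0015 -0.0019  0.0024] after-roll [-0.0015 -0.0018  0.0024] roll 0.0059 F [ 1.1 -2.4 15.7] w 0.2 grip 10.161518454551697
```

```bash
python3 - <<'E'
from h import *
a=viewer.camera('side')[...,::-1]; b=viewer.camera('top')[...,::-1]
o=np.hstack([cv2.resize(a[100:220,150:250],(400,480),interpolation=cv2.INTER_CUBIC),cv2.resize(b[150:270,140:240],(400,480),interpolation=cv2.INTER_CUBIC)])
cv2.imwrite('pics/g1.png',o)
E
```

```text
(no output)
```

View pics/g1.png

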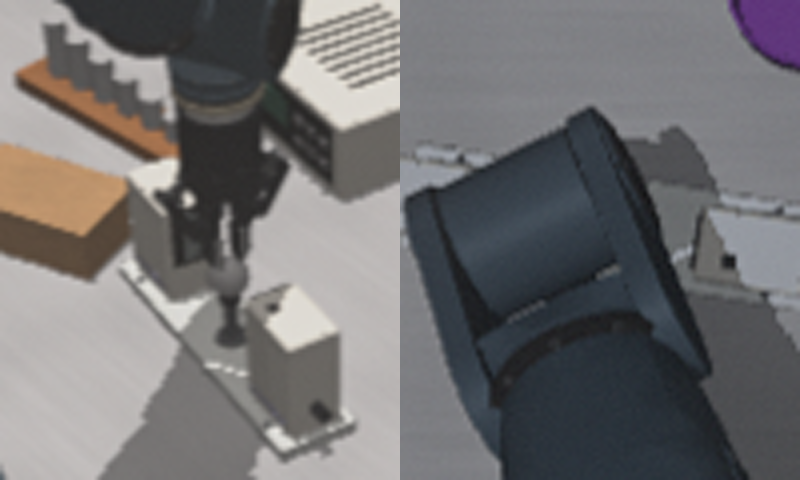

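The side crop shows the finger tips near the top of the ball, about (225,262) in the crop with the ball at (230,275). That looks like a grip above the equator, so I'll check it by projection.

```bash
python3 - <<'E'
from h import *
for P in ([490.7,291.1,73.4],[490.7,291.1,92.4],[490.7,291.1,110],[488.6,290,90],[488.6,290,110],[488.6,290,70],[488.6,290,15]):
    print(P,np.round((proj('side',P)[0]-[150,100])*4))
L=nets.cut_out('side','ball')
for r in L: print(r['score'],(np.array(r['at'])-[150,100])*4,r['region'].sum())
E
```

```text
[490.7, 291.1, 73.4] [227. 289.]
[490.7, 291.1, 92.4] [226. 273.]
[490.7, 291.1, 110] [225. 258.]
[488.6, 290, 90] [225. 277.]
[488.6, 290, 110] [224. 260.]
[488.6, 290, 70] [226. 293.]
[488.6, 290, 15] [228. 338.]
0.49 [227.6 268. ] 36
```

```bash
python3 - <<'E'
from h import *
y=np.array([.36,.933,0])
for z in(198,211,225,240):
  for s in(-50,50): print(z,s,np.round(proj('side',np.array([198.2,513,z])+s*y)[0]*800/512))
im=np.load('side.npy')[...,::-1]
cv2.imwrite('pics/tip.png',cv2.resize(im[70:170,70:130],(480,800)[:2],interpolation=cv2.INTER_CUBIC)[:600])
E
```

```text
198 -50 [160. 247.]
198 50 [153. 222.]
211 -50 [158. 242.]
211 50 [152. 217.]
225 -50 [157. 237.]
225 50 [151. 212.]
240 -50 [156. 231.]
240 50 [149. 207.]
```

View pics/tip.png

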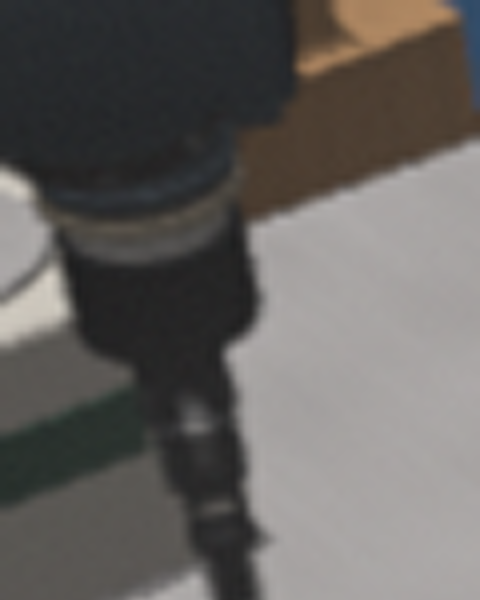

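The finger tips look about 30 mm higher than the stated TCP. That fits the contact on the upper cap of the ball and the upward 16 N. I'll open, rise a little and measure the tips at half opening.

```bash

python3 -m pendant '[[0.6,0,0,0,0],[0.6,0,0,0,0],[0.6,0,0,0,0],[0.6,0,0,0,0],[0.6,0,0,-0.03,0],[0.6,0,0,-0.03,0],[0.6,0,0,0,0],[0.6,0,0,0,0]]' 40
python3 - <<'E'
from h import *
s=arm.observe(); p=s['ee_pos']; R=s['eef_rot']; print(p,s['gripper_width'],s['force'],s['joint_pos'])
b=viewer.camera('side'); a=b[...,::-1]; u,v,k=150,85,8
c=cv2.resize(a[v:v+75,u:u+100],None,fx=k,fy=k,interpolation=cv2.INTER_CUBIC)
for dz,col in((0,(0,0,255)),(10,(0,255,0)),(20,(255,0,0)),(30,(0,255,255)),(40,(255,0,255))):
    for w in(-25,25):
        q=(proj('side',p+R[:,1]*w+[0,0,dz])[0]-[u,v]+.5)*k-.5; cv2.circle(c,tuple(int(t) for t in q),2,col,-1)
cv2.imwrite('pics/g2.png',c)
E
```

```text
time: 7.6
ee_pos: [488.5, 290.4, 130.9]
eef_rot: [[0.166, 0.986, 0.0], [0.986, -0.166, 0.0], [0.0, 0.0, -1.0]]
force: [-0.4, -0.2, -0.9]
gripper_width: 0.603
grip_force: 0.0
[488.51881178 290.43265287 130.94799044] 0.6032531379918245 [-0.40047458 -0.17158674 -0.85341003] [2.60382397e+01 2.63465281e+01 9.55912724e+01 1.93815104e-03
 5.80302918e+01 3.56078473e+01]
```

View pics/g2.png

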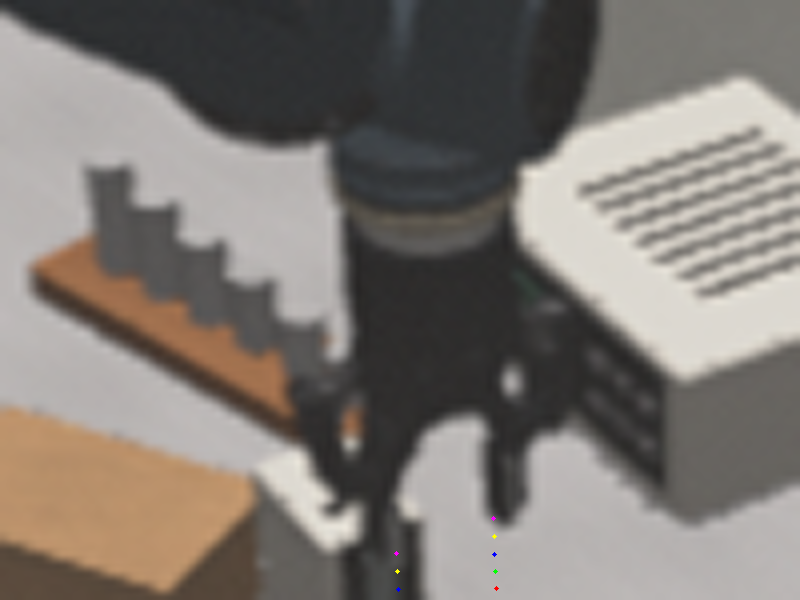

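The right finger's tip, at (503,522) in the crop, lies at about TCP+35 mm. So the real finger ends sit about 34 mm behind the reported TCP, and I'll command that much lower from here on.

```bash

python3 -m pendant '[[0.85,0,0,0,0],[0.85,0,0,0,0],[0.85,0,0,0.02,0],[0.85,0,0,0.02,0],[0.85,0,0,0.02,0],[0.85,0,0,0.015,0],[0.85,0,0,0.01,0],[0.85,0,0,0.006,0],[0.85,0,0,0,0],[0.25,0,0,0,0],[0.25,0,0,0,0],[0.25,0,0,0,0],[0.25,0,0,0,0],[0.25,0,0,0,0],[0.25,0,0,0,0],[0.25,0,0,0,0]]' 40
python3 d.py 488.6 290 40 -9.9
```

```text
time: 9.25
ee_pos: [490.1, 290.8, 41.1]
eef_rot: [[0.166, 0.986, 0.004], [0.986, -0.166, 0.001], [0.002, 0.003, -1.0]]
force: [5.3, -1.4, 5.7]
gripper_width: 0.441
grip_force: 39.8
t 9.25 pos [490.1 290.8  41.1] yang -9.57 now-axes [-0.001  -0.0014  0.0011] after-roll [-0.001  -0.0014  0.0011] roll 0.0058 F [ 5.3 -1.4  5.7] w 0.441 grip 39.811418652534485
```

```bash

python3 -m pendant '[[0.25,0,0,-0.004,0],[0.25,0,0,-0.01,0],[0.25,0,0,-0.02,0],[0.25,0,0,-0.03,0],[0.25,0,0,-0.03,0],[0.25,0,0,0,0],[0.25,0,0,0,0]]' 50
python3 d.py 566.7 -55.3 134 -9.9
```

```text
time: 9.95
ee_pos: [488.1, 290.4, 134.2]
eef_rot: [[0.166, 0.986, 0.0], [0.986, -0.166, 0.0], [0.0, 0.0, -1.0]]
force: [-0.3, -0.6, -3.2]
gripper_width: 0.44
grip_force: 50.6
t 9.95 pos [488.1 290.4 134.2] yang -9.56 now-axes [-3.278e-01  1.349e-01  1.000e-04] after-roll [-3.270e-01  1.368e-01  2.000e-04] roll 0.0059 F [-0.3 -0.6 -3.2] w 0.44 grip 50.55400192737579
```

```bash

python3 -m pendant '[[0.25,-0.015,0.006,0,0],[0.25,-0.0271,0.01112,0,0],[0.25,-0.0271,0.01112,0,0],[0.25,-0.0271,0.01112,0,0],[0.25,-0.0271,0.01112,0,0],[0.25,-0.0271,0.01112,0,0],[0.25,-0.0271,0.01112,0,0],[0.25,-0.0271,0.01112,0,0],[0.25,-0.0271,0.01112,0,0],[0.25,-0.0271,0.01112,0,0],[0.25,-0.0271,0.01112,0,0],[0.25,-0.0271,0.01112,0,0],[0.25,-0.0148,0.0067,0,0],[0.25,0,0,0,0],[0.25,0,0,0,0]]'
python3 d.py 566.7 -55.3 -20 -9.9
```

```text
time: 11.45
ee_pos: [566.5, -55.1, 133.2]
eef_rot: [[0.167, 0.986, -0.001], [0.986, -0.167, 0.0], [0.0, -0.001, -1.0]]
force: [-0.3, -0.6, -2.2]
gripper_width: 0.444
grip_force: 50.6
t 11.45 pos [566.5 -55.1 133.2] yang -9.6 now-axes [-0.0002  0.0004  0.1532] after-roll [-0.0002  0.0002  0.1532] roll 0.0053 F [-0.3 -0.6 -2.2] w 0.444 grip 50.55412173271179
```

```bash

python3 -m pendant '[[0.25,0,0,0.02,0],[0.25,0,0,0.03,0],[0.25,0,0,0.03,0],[0.25,0,0,0.03,0],[0.25,0,0,0.02,0],[0.25,0,0,0.01,0],[0.25,0,0,0.005,0],[0.25,0,0,0,0]]'
python3 d.py 566.7 -55.3 -20 -9.9
```

```text
time: 12.25
ee_pos: [567.2, -54.9, -11.0]
eef_rot: [[0.166, 0.986, -0.0], [0.986, -0.166, 0.0], [0.0, -0.0, -1.0]]
force: [-0.8, -0.2, -2.4]
gripper_width: 0.441
grip_force: 50.6
t 12.25 pos [567.2 -54.9 -11. ] yang -9.54 now-axes [-0.0004 -0.0004  0.009 ] after-roll [-0.0004 -0.0004  0.009 ] roll 0.0064 F [-0.8 -0.2 -2.4] w 0.441 grip 50.561715960502625
```

```bash

python3 -m pendant '[[0.25,0,0,0.002,0],[0.25,0,0,0.002,0],[0.25,0,0,0.001,0],[0.25,0,0,0.001,0],[0.25,0,0,0,0]]'
python3 d.py 566.7 -55.3 -20 -9.9
```

```text
time: 12.75
ee_pos: [567.1, -55.4, -17.1]
eef_rot: [[0.166, 0.986, -0.0], [0.986, -0.166, 0.0], [-0.0, -0.0, -1.0]]
force: [-0.2, 0.7, -3.2]
gripper_width: 0.442
grip_force: 50.6
t 12.75 pos [567.1 -55.4 -17.1] yang -9.57 now-axes [ 0.     -0.0004  0.0029] after-roll [ 0.     -0.0004  0.0029] roll 0.0057 F [-0.2  0.7 -3.2] w 0.442 grip 50.561403036117554
```

Now 1 mm steps until the force shows contact.

```bash

python3 -m pendant '[[0.25,0,0,0.001,0],[0.25,0,0,0.001,0],[0.25,0,0,0,0]]'
python3 -m pendant '[[0.25,0,0,0.001,0],[0.25,0,0,0,0]]'
```

```text
time: 13.05
ee_pos: [567.1, -55.4, -19.2]
eef_rot: [[0.166, 0.986, -0.0], [0.986, -0.166, 0.0], [-0.0, -0.0, -1.0]]
force: [-0.3, -0.4, -3.3]
gripper_width: 0.436
grip_force: 50.6
time: 13.25
ee_pos: [567.1, -55.4, -20.2]
eef_rot: [[0.166, 0.986, -0.0], [0.986, -0.166, -0.0], [-0.0, -0.0, -1.0]]
force: [0.1, -0.2, -2.8]
gripper_width: 0.44
grip_force: 50.6
```

```bash

python3 -m pendant '[[0.25,0,0,0.001,0],[0.25,0,0,0,0]]'
```

```text
time: 13.45
ee_pos: [567.3, -55.4, -20.8]
eef_rot: [[0.166, 0.986, 0.0], [0.986, -0.166, -0.0], [-0.0, 0.0, -1.0]]
force: [-0.8, -0.1, 2.2]
gripper_width: 0.441
grip_force: 51.0
```

Contact at about 5 N. Releasing and rising.

```bash

python3 -m pendant '[[0.55,0,0,0,0],[0.65,0,0,0,0],[0.65,0,0,0,0],[0.65,0,0,0,0],[0.65,0,0,-0.01,0],[0.65,0,0,-0.02,0],[0.65,0,0,-0.03,0],[0.65,0,0,-0.03,0],[0.65,0,0,-0.03,0],[0.65,0,0,-0.02,0],[0.65,0,0,0,0]]'
python3 d.py 476 -292 119 -90
```

```text
time: 14.55
ee_pos: [568.5, -55.6, 122.2]
eef_rot: [[0.166, 0.986, 0.005], [0.986, -0.166, -0.001], [-0.0, 0.005, -1.0]]
force: [0.7, 0.3, 0.0]
gripper_width: 0.649
grip_force: 0.0
t 14.55 pos [568.5 -55.6 122.2] yang -9.57 now-axes [-0.2485 -0.052   0.003 ] after-roll [-0.0925  0.2364  0.0032] roll 1.4038 F [0.7 0.3 0. ] w 0.649 grip 0.0
```

```bash
cat > spec.py <<'E'
from m import *
im=viewer.camera('top'); g=im.astype(float).mean(2)
for r in nets.cut_out('top','ball'): print('ball',r['score'],np.round(r['at']),np.round(back('top',[r['at']],28)[0]))
viewer.camera('side')
for r in nets.cut_out('side','ball'): print('ball side',r['score'],np.round(r['at']),np.round(back('side',[r['at']],28)[0]))
L=[]
rows=list(range(162,168))+list(range(210,217))
for v in range(150,226):
    row=g[v,376:388]; bg=np.median(g[v,[371,372,373,389,390]]) 
    w=np.clip(row-np.percentile(row,30)-5,0,None)
    if v in rows: L.append([(w*np.arange(376,388)).sum()/w.sum(),v])
L=np.array(L); print(np.round(L.T,1))
c=np.polyfit(L[:,1],L[:,0],1); print(c, np.abs(np.polyval(c,L[:,1])-L[:,0]).max())
col=[g[v,int(round(np.polyval(c,v)))-1:int(round(np.polyval(c,v)))+2].mean() for v in range(195,230)]; print(np.round(col).astype(int))
col=[g[v,int(round(np.polyval(c,v)))-1:int(round(np.polyval(c,v)))+2].mean() for v in range(145,170)]; print(np.round(col).astype(int))
P=back('top',np.c_[np.polyval(c,[160,188,216]),[160,188,216]],45); print(P)
d=P[0]-P[2]; print('yaw',np.degrees(np.arctan2(d[1],d[0])))
E
python3 spec.py
```

```text
ball 0.59 [401. 138.] [ 695. -357.   28.]
[[383.3 383.3 383.3 383.3 383.3 383.3 383.  383.1 383.  382.9 382.9 383.
  383.1]
 [162.  163.  164.  165.  166.  167.  210.  211.  212.  213.  214.  215.
  216. ]]
[-5.49182035e-03  3.84183763e+02] 0.1070230748783274
[135 137 142 142 143 133 138 154 157 156 156 156 156 156 156 156 155 155
 155 156 155 145 134 133 134 134 133 132 134 134 133 133 133 133 133]
[135 133 132 133 134 134 133 133 133 133 131 132 131 130 130 139 146 146
 147 147 145 144 145 145 144]
[[ 626.44730478 -297.06701785   45.        ]
 [ 540.7542203  -294.78911761   45.        ]
 [ 455.57747202 -292.52494266   45.        ]]
yaw -1.5226822898400714
```

```bash
python3 - <<'E'
from m import *
g=viewer.camera('top').astype(float).mean(2)
for v in (162,164,166,209,211,213): print(v,np.round(g[v,374:394]).astype(int))
for r in nets.cut_out('top','specimen'):
    if abs(r['at'][0]-382)<6:
        ys,xs=np.nonzero(r['region']); 
        for v in (162,164,166,209,211,213): print(v,xs[ys==v].mean() if (ys==v).any() else None)
E
```

```text
162 [132 135  93  78  79  78 119 151 162 151 128 129 132 131 131 132 132 135
  93  78]
164 [133 137  96  79  80  81 118 151 160 153 129 129 133 133 133 134 133 135
  95  79]
166 [136 139  96  81  83  78 118 151 162 152 120 131 135 133 135 134 134 138
  97  82]
209 [130 130 133  95  80  82  73 116 153 159 152 124 127 132 133 131 133 134
 137  96]
211 [130 131 133  94  82  82  72 115 154 161 153 129 132 134 134 134 134 135
 139  98]
213 [134 134 137  96  81  83  73 116 153 160 154 122 130 135 135 135 135 136
 139  99]
162 381.5
164 381.0
166 381.0
209 382.5
211 382.5
213 382.5
162 None
164 None
166 None
209 None
211 None
213 None
```

```bash
python3 - <<'E'
from h import *
P=back('top',[[381.8,164],[382.85,211]],45);d=P[0]-P[1];print(P,np.degrees(np.arctan2(d[1],d[0])))
t=(541.5-P[1,0])/d[0]; m=P[1]+t*d; print(m, m-d/np.linalg.norm(d)*66)
E
python3 d.py 476 -292 90 -89.3
```

```text
[[ 614.20460783 -292.19921119   45.        ]
 [ 470.75397766 -292.39511935   45.        ]] 0.07824785260518374
[ 541.5        -292.29850268   45.        ] [ 475.50006155 -292.38863771   45.        ]
t 14.85 pos [566.5 -55.3 117.9] yang -9.57 now-axes [-0.2485 -0.0499  0.028 ] after-roll [-0.0934  0.2356  0.0279] roll 1.3915 F [-1.  -0.3 -0.3] w 0.651 grip 0.0
```

```bash

python3 -m pendant '[[0.4,-0.0249,-0.005,0,0],[0.37,-0.0249,-0.005,0,0],[0.37,-0.0249,-0.005,0,0],[0.37,-0.0249,-0.005,0,0],[0.37,-0.0249,-0.005,0,0],[0.37,-0.0249,-0.005,0,0],[0.37,-0.0249,-0.005,0,0],[0.37,-0.0249,-0.005,0,0],[0.37,-0.0249,-0.005,0,0],[0.37,-0.0249,-0.005,0,0],[0.37,0,0,0,0.14],[0.37,0,0,0,0.14],[0.37,0,0,0,0.14],[0.37,0,0,0,0.14],[0.37,0,0,0,0.14],[0.37,0,0,0,0.14],[0.37,0,0,0,0.14],[0.37,0,0,0,0.14],[0.37,0,0,0,0.14],[0.37,0,0,0,0.14]]'
python3 d.py 475.5 -292.2 -7 -89.8
```

```text
time: 16.85
ee_pos: [476.1, -292.4, 118.1]
eef_rot: [[1.0, -0.002, -0.001], [-0.002, -1.0, 0.001], [-0.001, -0.001, -1.0]]
force: [-0.1, 1.0, 0.1]
gripper_width: 0.37
grip_force: 0.0
t 16.85 pos [ 476.1 -292.4  118.1] yang -90.12 now-axes [-5.000e-04 -1.000e-04  1.251e-01] after-roll [-0.0006 -0.0002  0.1251] roll -0.0055 F [-0.1  1.   0.1] w 0.37 grip 0.0
```

```bash

python3 -m pendant '[[0.37,0,0,0.03,0],[0.37,0,0,0.03,0],[0.37,0,0,0.02,0],[0.37,0,0,0.015,0],[0.37,0,0,0,0],[0.37,0,0,0,0]]' 80
python3 - <<'E'
from h import *
a=viewer.camera('side')[...,::-1];b=viewer.camera('top')[...,::-1]
cv2.imwrite('pics/g3.png',np.hstack([cv2.resize(a[205:305,285:385],(500,500),interpolation=cv2.INTER_CUBIC),cv2.resize(b[140:240,350:410],(300,500),interpolation=cv2.INTER_CUBIC)]))
E
```

```text
time: 17.45
ee_pos: [476.6, -292.7, 24.2]
eef_rot: [[1.0, 0.004, 0.0], [0.004, -1.0, -0.0], [0.0, 0.0, -1.0]]
force: [-0.0, -0.1, 0.5]
gripper_width: 0.374
grip_force: 0.0
```

View pics/g3.png

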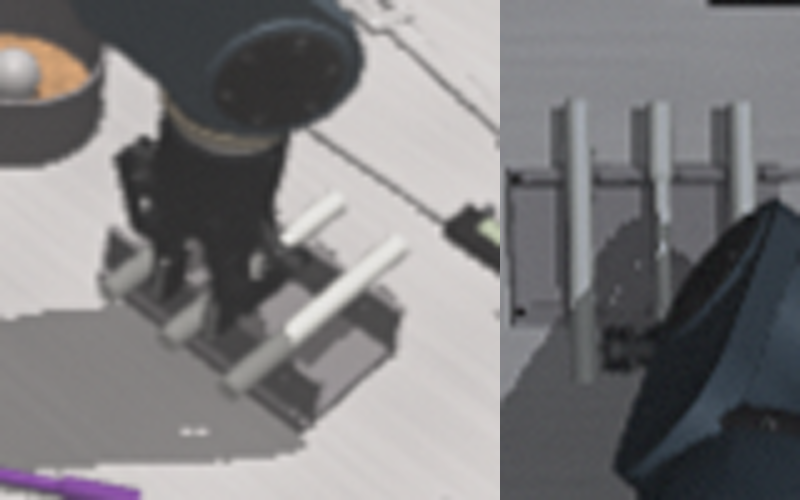

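The side crop shows the ball lying in the pot at (20,70). The fingers straddle the middle bar's near end, with tips at (170,300) and (222,330), between the two blanks. I'll lower and grip.

```bash

python3 -m pendant '[[0.37,-0.001,0.0005,0.01,0],[0.37,0,0,0.01,0],[0.37,0,0,0.007,0],[0.37,0,0,0.003,0],[0.37,0,0,0,0]]' 80
python3 d.py 475.5 -292.2 -7 -89.8
```

```text
time: 18.05
ee_pos: [475.2, -292.9, -6.8]
eef_rot: [[1.0, 0.004, -0.001], [0.004, -1.0, 0.001], [-0.001, -0.001, -1.0]]
force: [0.3, -0.5, 0.8]
gripper_width: 0.367
grip_force: 0.0
t 18.05 pos [ 475.2 -292.9   -6.8] yang -89.78 now-axes [ 0.0003 -0.0007  0.0002] after-roll [ 0.0003 -0.0007  0.0002] roll 0.0004 F [ 0.3 -0.5  0.8] w 0.367 grip 0.0
```

```bash

python3 -m pendant '[[0,0,0,0,0],[0,0,0,0,0],[0,0,0,0,0],[0,0,0,0,0],[0,0,0,0,0],[0,0,0,0,0],[0,0,0,0,0]]' 80
python3 d.py 475.5 -292.2 -7 -89.8
```

```text
time: 18.75
ee_pos: [475.5, -292.7, -5.4]
eef_rot: [[1.0, 0.004, -0.0], [0.004, -1.0, 0.0], [-0.0, -0.0, -1.0]]
force: [-2.3, 3.9, 6.6]
gripper_width: 0.16
grip_force: 77.7
t 18.75 pos [ 475.5 -292.7   -5.4] yang -89.77 now-axes [ 0.     -0.0005  0.0016] after-roll [ 0.     -0.0005  0.0016] roll 0.0005 F [-2.3  3.9  6.6] w 0.16 grip 77.72179126739502
```

```bash

python3 -m pendant '[[0,0,0,-0.003,0],[0,0,0,-0.01,0],[0,0,0,-0.02,0],[0,0,0,-0.03,0],[0,0,0,-0.03,0],[0,0,0,-0.03,0],[0,0,0,-0.02,0],[0,0,0,-0.007,0],[0,0,0,0,0],[0,0,0,0,0]]' 80
python3 d.py 423.6 301.3 143 -99.9
```

```text
time: 19.75
ee_pos: [475.0, -292.8, 143.0]
eef_rot: [[1.0, 0.004, -0.001], [0.004, -1.0, 0.001], [-0.001, -0.001, -1.0]]
force: [-0.5, -0.2, -1.1]
gripper_width: 0.161
grip_force: 77.8
t 19.75 pos [ 475.  -292.8  143. ] yang -89.78 now-axes [-4.920e-02 -5.943e-01  5.000e-04] after-roll [-0.1528 -0.5764  0.    ] roll 0.1766 F [-0.5 -0.2 -1.1] w 0.161 grip 77.84741520881653
```

```bash

python3 -m pendant '[[0,-0.0027,-0.015,0,0],[0,-0.0027,-0.03,0,0],[0,-0.0027,-0.035,0,0],[0,-0.0027,-0.035,0,0],[0,-0.0027,-0.035,0,0],[0,-0.0027,-0.035,0,0],[0,-0.0027,-0.035,0,0],[0,-0.0027,-0.035,0,0],[0,-0.0027,-0.035,0,0],[0,-0.0027,-0.035,0,0],[0,-0.0027,-0.035,0,0],[0,-0.0027,-0.035,0,0],[0,-0.0027,-0.035,0,0],[0,-0.0027,-0.035,0,0],[0,-0.0027,-0.035,0,0],[0,-0.0027,-0.035,0,0],[0,-0.0027,-0.035,0,0],[0,-0.0033,-0.024,0,0],[0,0,0,0,0.0883],[0,0,0,0,0.0883]]' 80
python3 - <<'E'
from fit import *
s=arm.observe(); p=s['ee_pos']; print(p)
o=[]
a=np.radians(-9.9); ax=np.array([np.cos(a),np.sin(a),0])
for n,(u,v,w,h) in(('side',(165,95,100,100)),('top',(150,170,100,100))):
    im=viewer.camera(n)[...,::-1]; c=cv2.resize(im[v:v+h,u:u+w],(400,400),interpolation=cv2.INTER_CUBIC)
    for d in(-20,66,152):
        q=(proj(n,p+[0,0,51]+ax*d)[0]-[u,v]+.5)*4-.5; cv2.circle(c,tuple(int(t) for t in q),2,(0,0,255),-1)
    o.append(c)
    for r in nets.cut_out(n,'specimen'): print(n,r['score'],r['at'],r['region'].sum())
cv2.imwrite('pics/g4.png',np.hstack(o))
E
```

```text
time: 21.75
ee_pos: [422.4, 301.4, 142.8]
eef_rot: [[0.985, -0.174, -0.002], [-0.174, -0.985, -0.001], [-0.002, 0.001, -1.0]]
force: [0.2, 0.0, -0.2]
gripper_width: 0.156
grip_force: 78.0
[422.35218545 301.40706958 142.75108369]
side 0.78 [286.8, 299.2] 285
side 0.77 [240.9, 253.4] 217
top 0.79 [306.4, 245.7] 209
top 0.6 [185.3, 188.8] 161
top 0.57 [375.0, 258.2] 262
```

View pics/g4.png

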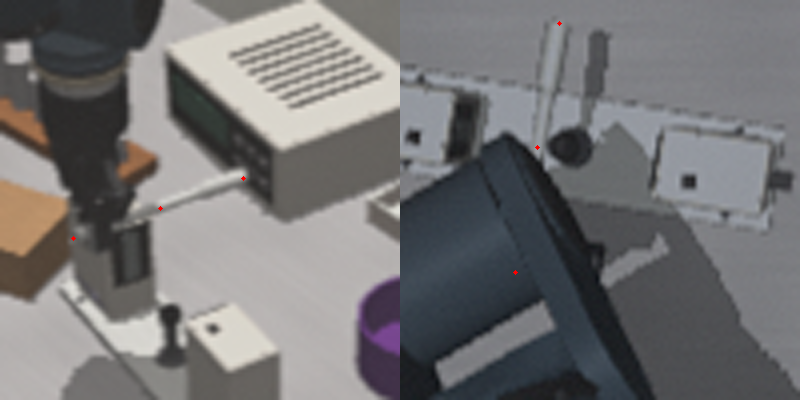

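The dots predicted from the grip lie on the bar in both views: far end (243,178) in the side crop and (559,23) in the top crop. The bar is level, with perhaps 2–3° of yaw error. I'll measure that, then lower.

```bash
cat > held.py <<'E'
from fit import *
g=viewer.camera('top').astype(float).mean(2)
for r in nets.cut_out('top','specimen'):
    if np.hypot(r['at'][0]-185,r['at'][1]-190)<12:
        ys,xs=np.nonzero(r['region']); print(r['score'],[(v,round(xs[ys==v].mean(),1),(ys==v).sum()) for v in sorted(set(ys))])
for v in range(174,212,2): print(v,np.round(g[v,180:196]).astype(int))
s=arm.observe(); p=s['ee_pos']; a=np.radians(-9.9); ax=np.array([np.cos(a),np.sin(a),0])
print(p,np.round(proj('top',[p+[0,0,51]+ax*d for d in(66,80,100,115,130,152)]),1))
E
python3 held.py
```

```text
0.74 [(np.int64(176), np.float64(188.5), np.int64(4)), (np.int64(177), np.float64(188.5), np.int64(6)), (np.int64(178), np.float64(188.5), np.int64(6)), (np.int64(179), np.float64(188.5), np.int64(6)), (np.int64(180), np.float64(188.5), np.int64(6)), (np.int64(181), np.float64(187.5), np.int64(6)), (np.int64(182), np.float64(187.5), np.int64(6)), (np.int64(183), np.float64(187.5), np.int64(6)), (np.int64(184), np.float64(187.5), np.int64(6)), (np.int64(185), np.float64(187.5), np.int64(6)), (np.int64(186), np.float64(187.0), np.int64(7)), (np.int64(187), np.float64(187.0), np.int64(7)), (np.int64(188), np.float64(187.0), np.int64(7)), (np.int64(189), np.float64(186.5), np.int64(6)), (np.int64(190), np.float64(186.5), np.int64(6)), (np.int64(191), np.float64(186.5), np.int64(6)), (np.int64(192), np.float64(186.5), np.int64(6)), (np.int64(193), np.float64(186.5), np.int64(4)), (np.int64(194), np.float64(186.5), np.int64(4)), (np.int64(195), np.float64(186.0), np.int64(3)), (np.int64(196), np.float64(185.5), np.int64(4)), (np.int64(197), np.float64(185.5), np.int64(4)), (np.int64(198), 
[... 1235 characters left out ...]
134 118]
196 [154 153 154 155 131 149 154 119 146 156 153 153 154 154 159 118]
198 [153 153 154 142 138 152 143 109 145 154 154 153 154 154 157 117]
200 [154 153 154 133 141 155 132 123 150 156 156 158 157 158 142 110]
202 [154 153 154 128 146 155 119 147 161 139  98  85  65  62  53  68]
204 [141 154 141 135 151 145 110 100  55  34  40  35  36  34  42  49]
206 [ 29  83 106 137 155 138  95  48  38  46  49  41  40  36  34  46]
208 [ 41  33  25  76 151 117 136  88  40  39  42  37  33  33  36  47]
210 [ 51  42  34  32  27  68 147 162 150  91  53  38  41  42  46  40]
[423.63899983 300.57364062 143.60456626] [[184.3 206. ]
 [185.2 200.9]
 [186.5 193.7]
 [187.4 188.3]
 [188.3 182.9]
 [189.7 174.9]]
```

```bash

python3 -m pendant '[[0,0,0,0,0.025],[0,0,0,0.02,0],[0,0,0,0.025,0],[0,0,0,0.02,0],[0,0,0,0.015,0],[0,0,0,0.01,0],[0,0,0,0.008,0],[0,0,0,0.0065,0],[0,0,0,0,0],[0,0,0,0,0],[0,0,0,0,0],[0,0,0,0,0]]' 80
python3 d.py 423.6 301.3 39 -99.9
python3 - <<'E'
from fit import *
s=arm.observe(); p=s['ee_pos']
o=[]
a=np.radians(-9.9); ax=np.array([np.cos(a),np.sin(a),0])
for n,(u,v,w,h) in(('side',(170,110,80,100)),('top',(150,165,80,100))):
    im=viewer.camera(n)[...,::-1]; c=cv2.resize(im[v:v+h,u:u+w],(400,500),interpolation=cv2.INTER_CUBIC)
    for d in(-86,0,40,86):
        q=(proj(n,np.array([488.6,290,90])+ax*d)[0]-[u,v]+.5)*5-.5; cv2.circle(c,tuple(int(t) for t in q),2,(0,0,255),-1)
    for d in((0,75,90),(0,-75,90)):
        ay=np.array([-ax[1],ax[0],0]); q=(proj(n,np.array([488.6,290,90])+ay*d[1])[0]-[u,v]+.5)*5-.5; cv2.circle(c,tuple(int(t) for t in q),2,(0,255,0),-1)
    o.append(c)
cv2.imwrite('pics/g5.png',np.hstack(o))
g=viewer.camera('top').astype(float).mean(2)
for v in range(176,208,3): print(v,np.round(g[v,180:196]).astype(int))
print(np.round(proj('top',[np.array([488.6,290,90])+ax*d for d in(-10,0,20,40,60,86)]),1))
for r in nets.cut_out('top','ball')+nets.cut_out('side','ball'): print('ball',r['score'],r['at'])
E
```

```text
time: 23.25
ee_pos: [424.2, 300.8, 39.8]
eef_rot: [[0.981, -0.197, 0.001], [-0.197, -0.981, 0.0], [0.001, -0.0, -1.0]]
force: [0.3, 0.2, -0.9]
gripper_width: 0.155
grip_force: 78.0
t 23.25 pos [424.2 300.8  39.8] yang -101.33 now-axes [-0.0007 -0.0003  0.0008] after-roll [-0.0007 -0.0003  0.0008] roll -0.025 F [ 0.3  0.2 -0.9] w 0.155 grip 78.0249810218811
176 [130 131 131 130 131 128 129 129 129 129 130 130 129 129 127 129]
179 [131 131 130 130 130 129 132 132 131 131 133 133 106 126 152 156]
182 [129 129 131 131 130 130 131 129 131 131 133 122 121 145 155 149]
185 [130 129 130 129 130 131 130 130 129 131 130 109 130 151 156 125]
188 [132 132 132 132 130 131 132 132 133 133 115 124 149 156 143 116]
191 [130 119 109 119 116 126 130 130 131 133 118 142 154 153 127  95]
194 [155 154 153 153 154 155 155 157 155 157 135 137 143 125 110 101]
197 [153 153 153 153 155 153 154 154 154 156 136 150 145 110 129 111]
200 [155 154 154 152 153 153 153 153 156 134 140 154 128 138 114 105]
203 [158 136 130 118 125 151 157 145 120 131 154 143  79  38  46  46]
206 [ 45  47  52  51  39  38  45  34  49 141 159 118  54  37  34  43]
[[188.6 209.8]
 [189.1 206.4]
 [190.3 199.7]
 [191.5 193. ]
 [192.6 186.3]
 [194.1 177.6]]
ball 0.58 [305.7, 184.8]
ball 0.53 [396.3, 188.3]
```

View pics/g5.png

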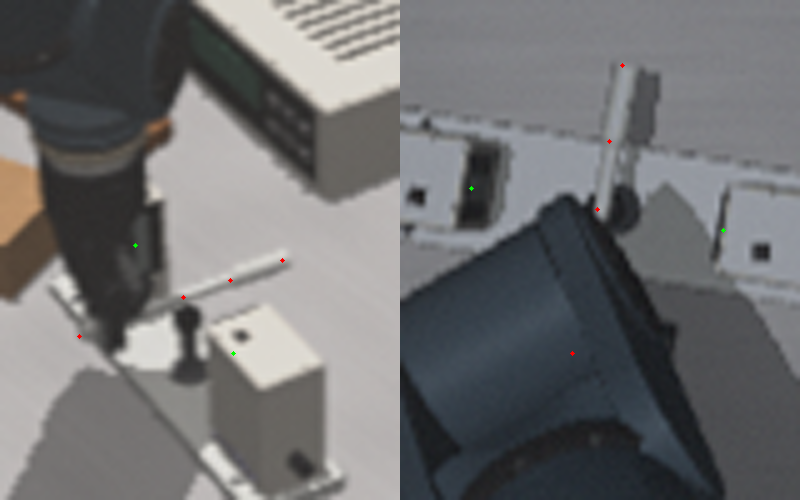

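In the last crops the bar lies on the target dots: side mid (183,297), top mid (597,209), shoulder (610,141) and far end (622,65). Every offset is at most about 2 mm, the bar is parallel to the target line, and the ball is still in the pot. A short settle, then hand in.

```bash

python3 -m pendant '[[0,0,0,0,0],[0,0,0,0,0],[0,0,0,0,0],[0,0,0,0,0],[0,0,0,0,0]]' 80
python3 -c "
from plant import ticket
print(ticket.hand_in())"
```

```text
time: 24.0
ee_pos: [424.0, 300.7, 39.4]
eef_rot: [[0.981, -0.196, -0.0], [-0.196, -0.981, -0.0], [-0.0, 0.0, -1.0]]
force: [0.5, -0.5, -1.5]
gripper_width: 0.155
grip_force: 78.0
the job is handed in; nothing more can be done
None
```

I handed the job in at 24 s of the allowed 58: the ball is released in its pot, and the specimen is held by one thick end in the beam, within about 2 mm of the target in the last images; the hand-in returned no verdict.

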